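# Charge the print-head wiper and clear the spent ink cartridges

### The arm

A 6-joint arm with a two-finger parallel gripper is mounted at the origin on the work surface. World frame = base frame: x ahead of the robot, y to its left, z up, the work surface at z = 0. Lengths are in m, angles in rad, forces in N, time in s.
With the tool pointing down it reaches from about 0.25 to 0.775 m from the base axis. Payload 4 kg.
Tool frame: the origin (TCP) lies on the centre line of the jaws, within the pads' length; the fingertips stand robot.tips_ahead ahead of it and the grasp point (between the pads) lies 8 mm behind it (robot.tips_ahead is the distance from the TCP to the fingertips, in m); z points along the fingers, y is the line along which they close (so a half turn about z gives the same grasp; the last joint's range is limited). The gripper opens to 94 mm and grips with 3 to 60 N. Pads are 16 mm wide; open, the fingers measure 119 mm over their backs; the gripper's body (75 mm by 177 mm) begins 78 mm behind the grasp point.
Start: joints at [1.212, 0.087, 1.371, -0, 1.684, -0.103], TCP at [0.139, 0.532, 0.217] pointing down, gripper open.
Joint ranges: [-3.1, 3.1], [-0.76, 2.03], [0.27, 2.55], [-1.08, 4.22], [0.17, 2.65], [-2.57, 2.57]. Speed limits (rad/s): [2.79, 2.79, 3.14, 3.14, 3.14, 3.14].

### API

Orientations are given as [roll, pitch, yaw] about the fixed x, y, z axes, in that order (R = Rz(yaw) Ry(pitch) Rx(roll)).
In Python, from bench import robot, snapshot, close_job, spotter gives the robot as it stands. The module is installed in compiled form; this text tells all that it offers.
- The arm moves only by the tool servo_tool, never from a script. Its argument "commands" is one flat list of numbers, 7 for each row, row after row: the shift along the tool's x, y, z in m, then the turn, a rotation vector about the tool's x, y, z in degrees, then the finger opening in m, from 0 to 0.094. In form: [x, y, z, ax, ay, az, grip, x, y, z, ax, ay, az, grip, ...]. A call has 1 to 10 rows; each row is the pose to reach, as a shift and turn from the pose commanded when the call began, along the tool's axes at that moment; what a row does not reach only later rows make up. A row lasts 1/8 s, in which the tool goes at most 62.5 mm and 10.7 degrees, less where a joint would pass 70% of its speed; a pose out of reach is approached as far as the arm can. A call with a gripper value outside its range is refused whole. The fingers move at their own pace and stop on an object; the grip force is fixed at half the most. Time passes only in rows, so rows that repeat a pose let the fingers close. It gives the time, the measured TCP pose, the force, the opening and the grip force at its end, in the units of the state.
- robot.get_obs(): the state, without advancing time (a new reading comes with each control period).
- snapshot(name): name is "side" or "top"; returns a dict with "img" (420x560x3 uint8, blue, green, red), "camera_matrix" (3x3 intrinsics, pixels), "extrinsics" (4x4, takes a point from camera to world coordinates). Camera axes: x right, y down, z forward; pixel columns grow to the right and rows downward; lengths in m; the calibration is good to about 2 mm. A picture is of the moment at which its call begins. There is no depth.
- close_job(): hands the job in; it is judged then, once.
Trained networks look in a picture, given as the dict that the camera call returned (one of the last four; its "shot" number tells which), for a name from the list of things; names that differ only in an ending like _2 or _b are one class to them, and where a whole thing is asked for, a point or a joint stands for the part that bears it (a point fixed in the world has none). Each returns a list of dicts, best first, with "conf" (0 to 1); they miss things now and then, are a little off and sometimes report something else, mostly with a low value. They report only what shows in the picture. A call takes as long as a camera call. They do not tell look-alikes from the thing itself.
- spotter.trace(name, picture): "region" (420x560 bool, what is visible of it) and "box" ([left, top, width, height] in pixels, round what is visible of it).
The state is a dict: "time": time; "joint_positions": joint angles; "qvel": joint speeds; "joint_torque": joint torques, N m; "tool_pos": TCP position; "ee_rot": TCP orientation; "wrist_force": force on the tool from outside, world axes, zero at the start; "wrist_torque": the same for the moment, N m; "width": finger opening in m; "finger_force": force on a finger pad.
Only numpy, scipy, OpenCV 4.12 (cv2) and the standard library are available. Lean on these libraries where they do the work, as an engineer would, in place of code of your own. Each camera call takes 0.05 s, during which the arm holds its last target. There are 200 camera calls.

### The job

Stand the orange-handled wiper block upright in the cleaning tray, let go of it, press the canister's nozzle cap all the way down and let it spring back up, then stand the charged wiper flat and centred on the black parking pad; never fire the cleaner unless the wiper is standing in the tray. At any time, also put every spent ink cartridge on the bench into the crate of its own colour, blue or yellow. Leave the jar and the roll of tape where they are.

Things in the scene. Friction and masses are not known exactly. Their poses are not given: they have to be found in the camera images.
- station: fixed aluminium plate 116 (x) x 206 (y) x 4 mm carrying a shallow square tray with a green floor (its middle at y -42 mm) and a squat red and white cleaner canister (72 mm across, 88 mm tall, its axis at y +64 mm) with a round white sprung nozzle cap on top. Origin: centre of the plate's underside; y from tray to canister, z up.
- tray_mid (a point): middle of the tray's flat floor, 4 mm above the bench, axes as the station's. The floor is 104 x 104 mm inside a rim 8 mm higher than the floor and 3 mm thick.
- cap_top (a point): centre of the flat top of the white nozzle cap (38 mm across, 26 mm tall); 118 mm above the bench when up, it goes down with the cap.
- nozzle_cap (a joint): travel of the nozzle cap straight down, m: 0 up at rest, 0.010 fully down. A spring returns it: 2 N to start it moving, 7 N at the bottom. The cleaner fires towards the tray when the cap goes down past half its travel.
- wiper: loose print-head wiper block, about 350 g: base 84 (x) x 56 (y) x 20 mm (grey felt sole under a steel plate) with an upright orange handle bar, 50 mm (x) by 20 mm (y), from 20 to 75 mm above the sole. Origin: centre of the sole; z up. Grasp the handle across its 20 mm. It may stand at any yaw in the tray or on the pad.
- pad: fixed black rubber parking pad 124 (x) x 108 (y) x 8 mm with a white 90 x 62 mm rectangle marked in its middle. Origin: centre of its underside, z up.
- pad_top (a point): middle of the pad's top face, 8 mm above the bench, axes as the pad's.
- crate_blue: fixed open blue crate, outside 218 (x) x 144 (y) x 50 mm, walls and floor 4 mm. Origin: centre of its underside, z up.
- crate_yellow: fixed open yellow crate, outside 218 (x) x 144 (y) x 50 mm, walls and floor 4 mm. Origin: centre of its underside, z up.
- blue1: loose spent ink cartridge, blue: a black block 84 x 28 x 42 mm, 120 g, with a blue end cap (at +x) and a blue label on top. Origin: centre of its underside; x along its length, z up. May be absent.
- blue2: loose spent ink cartridge, blue: a black block 84 x 28 x 42 mm, 120 g, with a blue end cap (at +x) and a blue label on top. Origin: centre of its underside; x along its length, z up. May be absent.
- blue3: loose spent ink cartridge, blue: a black block 84 x 28 x 42 mm, 120 g, with a blue end cap (at +x) and a blue label on top. Origin: centre of its underside; x along its length, z up. May be absent.
- yellow1: loose spent ink cartridge, yellow: a black block 84 x 28 x 42 mm, 120 g, with a yellow end cap (at +x) and a yellow label on top. Origin: centre of its underside; x along its length, z up. May be absent.
- yellow2: loose spent ink cartridge, yellow: a black block 84 x 28 x 42 mm, 120 g, with a yellow end cap (at +x) and a yellow label on top. Origin: centre of its underside; x along its length, z up. May be absent.
- yellow3: loose spent ink cartridge, yellow: a black block 84 x 28 x 42 mm, 120 g, with a yellow end cap (at +x) and a yellow label on top. Origin: centre of its underside; x along its length, z up. May be absent.
- jar: bystander: loose closed jar, 60 mm across, 85 mm tall, origin at the centre of its underside, z up
- tape: bystander: loose white roll of tape lying flat, 90 mm across, 24 mm tall, origin at the centre of its underside, z up
Not all that is in view belongs to the job. There is more than one size of the station; the job needs the smaller.

How it is judged:
On the way, in this order (a step that is already met when the one before it is completed fails the run):
1. the wiper stands released in the tray, cap up (horizontal distance between wiper and tray_mid below 0.036 m and z of wiper in the frame of tray_mid between -0.004 and 0.005 m and angle between wiper's own z axis and vertical below 0.1 rad and contact force between the fingers and wiper below 0.3 N and linear speed of wiper below 0.03 m/s and value of joint nozzle_cap below 0.003 m), for 0.2 s.
2. the cap is pressed all the way down with the wiper in the tray (horizontal distance between wiper and tray_mid below 0.036 m and z of wiper in the frame of tray_mid between -0.004 and 0.005 m and angle between wiper's own z axis and vertical below 0.1 rad and value of joint nozzle_cap above 0.0085 m), for 0.05 s.
3. the cap is back up, the wiper still in the tray (horizontal distance between wiper and tray_mid below 0.036 m and z of wiper in the frame of tray_mid between -0.004 and 0.005 m and angle between wiper's own z axis and vertical below 0.1 rad and value of joint nozzle_cap below 0.003 m), for 0.1 s.
4. the wiper stands released on the pad (horizontal distance between wiper and pad_top below 0.035 m and z of wiper in the frame of pad_top between -0.004 and 0.005 m and angle between wiper's own z axis and vertical below 0.1 rad and contact force between the fingers and wiper below 0.3 N and linear speed of wiper below 0.03 m/s), for 0.2 s.
At the end, for the whole second after the job is handed in: The wiper stands released and upright (within 0.1 rad) on the parking pad, its middle within 35 mm of the pad's middle; the cap is up (under 3 mm of travel); every cartridge present lies inside the crate of its colour, its origin within the walls and less than 50 mm above the crate's underside (all of step 4 and value of joint nozzle_cap below 0.003 m and x of blue1 in the frame of crate_blue between -0.1 and 0.1 m and y of blue1 in the frame of crate_blue between -0.066 and 0.066 m and z of each of blue1, blue2, blue3 in the frame of crate_blue below 0.05 m and x of blue2 in the frame of crate_blue between -0.1 and 0.1 m and y of blue2 in the frame of crate_blue between -0.066 and 0.066 m and x of blue3 in the frame of crate_blue between -0.1 and 0.1 m and y of blue3 in the frame of crate_blue between -0.066 and 0.066 m and x of yellow1 in the frame of crate_yellow between -0.1 and 0.1 m and y of yellow1 in the frame of crate_yellow between -0.066 and 0.066 m and z of each of yellow1, yellow2, yellow3 in the frame of crate_yellow below 0.05 m and x of yellow2 in the frame of crate_yellow between -0.1 and 0.1 m and y of yellow2 in the frame of crate_yellow between -0.066 and 0.066 m and x of yellow3 in the frame of crate_yellow between -0.1 and 0.1 m and y of yellow3 in the frame of crate_yellow between -0.066 and 0.066 m); the robot touches nothing.
It fails at once if the cleaner was fired without the wiper in the tray (value of joint nozzle_cap above 0.006 m and (horizontal distance between wiper and tray_mid above 0.045 m or angle between wiper's own z axis and vertical above 0.3 rad)).
It fails at once if the jar was displaced or knocked over (distance of jar from where it was at the start of the episode above 0.04 m or angle between jar's own z axis and vertical above 0.6 rad).
It fails at once if the roll of tape was displaced or knocked over (distance of tape from where it was at the start of the episode above 0.04 m or angle between tape's own z axis and vertical above 0.6 rad).
Of blue1, blue2, blue3, yellow1, yellow2, yellow3 only 4 to 6 are there at a start; the rules pass over those that are not, and their reading is None.
At some moment in a run one of blue1, blue2, blue3, yellow1, yellow2, yellow3 may be knocked a few centimetres aside while the robot is not near it.
Once in a run the grip may slacken for a moment while it holds something.
It also fails if it takes over 210 s, if anything falls off the work surface, if the arm or the gripper's body presses on something with over 40 N, if the wrist force passes 120 N, or if a joint passes its speed limit or range.

## Working session

There is one attempt and no reset: what is moved stays moved. The work goes in short steps, Python scripts to look and compute and a tool call to move; the robot and the scene stay as the last step left them, time stands still between calls to the robot, and variables do not carry over. Pictures are saved under pics/ and viewed, at most 14 in all, crops included, and the job is handed in when it is done.

Besides the shell and the picture viewer there is one more tool, called after "Request:" by a JSON object that holds its "method" and its "body". servo_tool: Moves the arm, as the interface text tells. Its arguments: {"type":"object","properties":{"commands":{"type":"array","items":{"type":"number"}}},"required":["commands"]}

```bash
mkdir -p pics; python3 - <<'E'
from bench import robot, snapshot, spotter
import cv2,numpy as np
print(robot.get_obs(), robot.tips_ahead)
for n in("top","side"):
    s=snapshot(n); cv2.imwrite(f"pics/{n}0.png",s["img"]); print(s["camera_matrix"].tolist(),s["extrinsics"].tolist())
E
```

```text
{'time': 0.0, 'joint_positions': array([ 1.21189477e+00,  8.79603395e-02,  1.37218754e+00,  3.61634626e-07,
        1.68361729e+00, -1.03097827e-01]), 'qvel': array([-1.85084805e-05, -9.76456123e-04, -4.84091652e-04, -1.97693707e-04,
       -3.88424426e-04,  2.73720646e-04]), 'joint_torque': array([-1.35183367e-03, -3.40165544e+01, -3.02432764e+01,  7.16515118e-02,
        3.27566627e-02, -1.68585243e-04]), 'tool_pos': array([0.13898628, 0.53162355, 0.21533509]), 'ee_rot': array([-3.13943171e+00, -2.23942482e-04,  2.88578872e+00]), 'wrist_force': array([ 0.61620529, -0.54073592,  0.30137713]), 'wrist_torque': array([-0.02368677,  0.00770487,  0.00672897]), 'finger_force': 0.0, 'width': 0.09366773026520833} 0.011
[[489.8481074167516, 0.0, 285.1400523615057], [0.0, 489.8481074167516, 206.1430604900948], [0.0, 0.0, 1.0]] [[-0.02348193288570273, -0.9834060202856665, 0.17989218463807338, 0.20139567861283786], [-0.9996228301419077, 0.025659495876113873, 0.009787120642285605, -0.08638799617328452], [-0.014240656130751572, -0.1795945142182551, -0.983637643736592, 1.7924927277567229], [0.0, 0.0, 0.0, 1.0]]
[[517.0061494105473, 0.0, 273.63767650558947], [0.0, 517.0061494105473, 203.41720460358252], [0.0, 0.0, 1.0]] [[0.9666568491928655, -0.14636312558908304, 0.21012465675478478, 0.17913440287454793], [-0.2560359019366449, -0.5380353280274072, 0.8030962599302335, -1.2992025424777556], [-0.004489190128584654, -0.8301179562340733, -0.5575697498158905, 0.9393249670691766], [0.0, 0.0, 0.0, 1.0]]
```

View pics/top0.png

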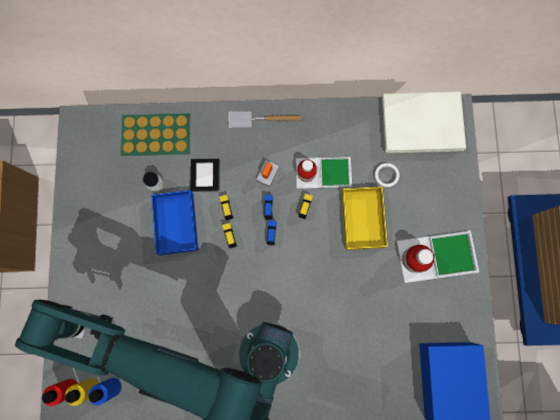

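View pics/side0.png

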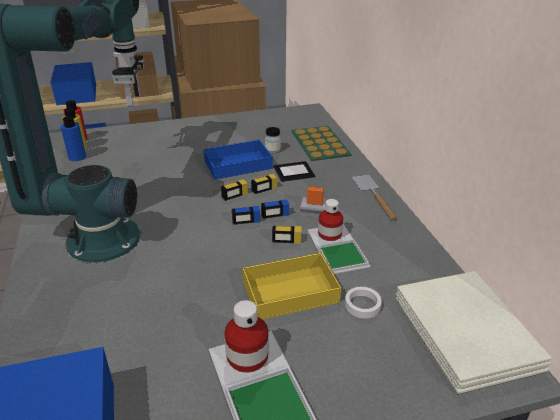

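The pictures show two stations: the top view has one at about (322,172) and a clearly larger one at (438,257). The smaller, at (322,172), fits the description, and I'll confirm it in a crop. There are five cartridges: yellow at (226,206), (229,235) and (305,205), blue at (267,205) and (271,232). The wiper is at (267,172), the pad at (205,175), the jar at (152,180) and the tape at (387,175).

```bash
cat > h.py <<'E'
from bench import robot, snapshot, spotter
import cv2,numpy as np
from scipy.optimize import minimize
def box(cx,cy,z0,z1,lx,ly):
    return np.array([[cx+a*lx/2,cy+b*ly/2,z] for a in(-1,1) for b in(-1,1) for z in(z0,z1)])
def cyl(cx,cy,z0,z1,d):
    t=np.linspace(0,2*np.pi,24,endpoint=False)
    return np.array([[cx+d/2*np.cos(a),cy+d/2*np.sin(a),z] for a in t for z in(z0,z1)])
M={'wiper':[box(0,0,0,.02,.084,.056),box(0,0,.02,.075,.05,.02)],
 'pad':[box(0,0,0,.008,.124,.108)],
 'crate_blue':[box(0,0,0,.05,.218,.144)],'crate_yellow':[box(0,0,0,.05,.218,.144)],
 'station':[box(0,0,0,.004,.116,.206),box(0,-.042,.0,.012,.110,.110),cyl(0,.064,.004,.092,.072),cyl(0,.064,.092,.118,.038)],
 'cart':[box(0,0,0,.042,.084,.028)],'jar':[cyl(0,0,0,.085,.06)],'tape':[cyl(0,0,0,.024,.09)]}
def proj(s,P):
    E=np.linalg.inv(s["extrinsics"]);q=(P@E[:3,:3].T+E[:3,3])@s["camera_matrix"].T
    return q[:,:2]/q[:,2:]
def ray(s,u,v,z):
    d=s["extrinsics"][:3,:3]@np.linalg.solve(s["camera_matrix"],[u,v,1]);o=s["extrinsics"][:3,3]
    return (o+d*(z-o[2])/d[2])[:2]
def sil(s,parts,p,z,sh,off,k=4):
    m=np.zeros(sh,np.uint8);c,n=np.cos(p[2]),np.sin(p[2])
    R=np.array([[c,-n,0],[n,c,0],[0,0,1]])
    for P in parts:
        q=(proj(s,P@R.T+[p[0],p[1],z])-off)*k+(k-1)/2
        cv2.fillConvexPoly(m,cv2.convexHull(np.round(q*16).astype(np.int32)),255,shift=4)
    return m
def fit(views,name,p0,z=0,yaws=None):
    # views: list of (shot,region)
    D=[]
    for s,r in views:
        x,y,w,h=cv2.boundingRect(r.astype(np.uint8));x0,y0=max(x-12,0),max(y-12,0)
        c=r[y0:y+h+12,x0:x+w+12].astype(np.uint8)*255
        D.append((s,cv2.resize(c,None,fx=4,fy=4,interpolation=cv2.INTER_LINEAR),np.array([x0,y0])))
    def f(p):
        e=0
        for s,c,o in D:
            m=cv2.blur(sil(s,M[name],p,z,c.shape,o),(5,5))
            e+=cv2.absdiff(m,c).sum(dtype=float)/c.sum(dtype=float)
        return e
    best=None
    for y in (np.arange(0,2*np.pi if name=='station' else np.pi,np.pi/6) if yaws is None else yaws):
        S=np.array([[p0[0],p0[1],y]]*4)+np.vstack([np.zeros(3),np.diag([.015,.015,.25])])
        r=minimize(f,S[0],method='Nelder-Mead',options=dict(initial_simplex=S,xatol=2e-4,fatol=1e-4,maxiter=120))
        if best is None or r.fun<best.fun: best=r
    return best.x,best.fun
def cart_dir(s,p,blue,z=0):
    """is colour cap at +x? sample side/top mean of top face ends"""
E
python3 - <<'E'
from h import *
import pickle
T=snapshot("top");S=snapshot("side");out={}
for n in['wiper','pad','crate_blue','crate_yellow','station','blue1','yellow1','jar','tape']:
    out[n]=[[ (d['conf'],d['box'],d['region']) for d in spotter.trace(n,s)] for s in(T,S)]
    for k in(0,1): print(n,k,[(round(c,2),list(map(int,b))) for c,b,_ in out[n][k]])
pickle.dump((T,S,out),open('d.pkl','wb'))
a=cv2.resize(T['img'][140:260,130:270],None,fx=2.8,fy=2.8,interpolation=cv2.INTER_CUBIC)
b=cv2.resize(T['img'][140:290,250:490],None,fx=800/240,fy=800/240,interpolation=cv2.INTER_CUBIC)
cv2.imwrite('pics/stations.png',b)
E
```

```text
wiper 0 [(0.59, [258, 159, 22, 28])]
wiper 1 [(0.8, [296, 187, 27, 27]), (0.26, [264, 127, 15, 26])]
pad 0 [(0.71, [186, 158, 35, 33])]
pad 1 [(0.73, [272, 162, 39, 21])]
crate_blue 0 [(0.77, [153, 191, 48, 62])]
crate_blue 1 [(0.64, [202, 137, 72, 39])]
crate_yellow 0 [(0.92, [340, 186, 47, 65]), (0.37, [294, 156, 61, 30])]
crate_yellow 1 [(0.69, [243, 257, 93, 60])]
station 0 [(0.69, [295, 157, 58, 33]), (0.57, [395, 231, 79, 49]), (0.21, [299, 158, 12, 11])]
station 1 [(0.74, [207, 298, 110, 119]), (0.65, [311, 201, 59, 74])]
blue1 0 [(0.52, [264, 220, 15, 24]), (0.48, [261, 193, 10, 27])]
blue1 1 [(0.83, [234, 205, 27, 17]), (0.58, [259, 201, 28, 16]), (0.19, [221, 177, 27, 25])]
yellow1 0 [(0.72, [221, 196, 9, 23]), (0.62, [301, 195, 10, 26]), (0.58, [223, 221, 14, 26]), (0.4, [263, 196, 10, 24]), (0.23, [265, 221, 12, 23])]
yellow1 1 [(0.81, [270, 225, 28, 19]), (0.74, [220, 178, 27, 21]), (0.63, [252, 173, 25, 20])]
jar 0 [(0.57, [139, 172, 24, 19])]
jar 1 [(0.87, [261, 126, 19, 27])]
tape 0 [(0.73, [372, 162, 25, 25])]
tape 1 [(0.83, [345, 285, 36, 31])]
```

View pics/stations.png

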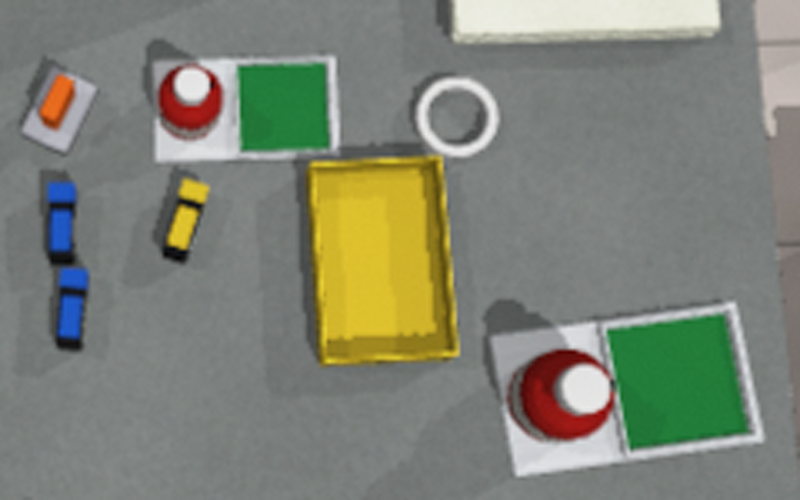

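The crop confirms it: the small station, at crop (155–340, 57–160), is about 55 px or 0.2 m long, so it is the 206 mm one. The lower-right station is about 1.4 times larger. The network boxes are a few pixels off, so I'll use colour segmentation near them for the model fits.

```bash
cat >> h.py <<'E'
M['handle']=[box(0,0,.021,.075,.05,.02)]
M['green']=[box(0,-.042,.004,.0041,.104,.104)]
def hsv(s): return cv2.cvtColor(s["img"],cv2.COLOR_BGR2HSV).astype(int)
def seg(s,kind,ctr,rad):
    H=hsv(s);h,sa,v=H[...,0],H[...,1],H[...,2]
    col={'blue':(h>100)&(h<130)&(sa>130),'yellow':(h>18)&(h<36)&(sa>120),'orange':(h<16)&(h>3)&(sa>150)&(v>120),'green':(h>45)&(h<80)&(sa>120)}
    dark=v<45
    if kind=='pad': m=dark|(v>170)
    elif kind.startswith('cart'): m=dark|col[kind[4:]]
    else: m=col[kind]
    m=m.astype(np.uint8)
    w=np.zeros_like(m);x,y=map(int,np.round(ctr));w[max(y-rad,0):y+rad,max(x-rad,0):x+rad]=1
    n,l,st,c=cv2.connectedComponentsWithStats(m*w,connectivity=4)
    if n<2: return None
    # largest component, plus comps
    i=1+np.argmax(st[1:,4]);r=l==i
    if kind.startswith('cart') or kind=='pad':
        r=cv2.morphologyEx(m*w,cv2.MORPH_CLOSE,np.ones((3,3),np.uint8));n,l,st,c=cv2.connectedComponentsWithStats(r);r=l==1+np.argmax(st[1:,4])
    return r
def locate(shots,model,kind,p0,rad=22,z=0,h=.02,yaws=None):
    v=[]
    for s in shots:
        r=seg(s,kind,proj(s,np.array([[p0[0],p0[1],z+h]]))[0],rad)
        if r is not None and r.sum()>30:v.append((s,r))
    return fit(v,model,p0,z,yaws)+([int(r.sum()) for _,r in v],)
E
python3 - <<'E'
from h import *
import pickle
T,S,o=pickle.load(open('d.pkl','rb'))
J=[('wiper','handle','orange',(267,171),.05,18),('pad','pad','pad',(205,175),0,24),('cb','crate_blue','blue',(175,222),.03,60),('cy','crate_yellow','yellow',(364,217),.03,60),
('green','green','green',(335,172),0,30),
('Y1','cart','cartyellow',(226,206),.03,17),('Y2','cart','cartyellow',(229,235),.03,17),('Y3','cart','cartyellow',(305,205),.03,17),('B1','cart','cartblue',(267,205),.03,16),('B2','cart','cartblue',(271,232),.03,16)]
A=[T['img'].copy(),S['img'].copy()]
for n,m,k,px,h,rad in J:
    p0=ray(T,*px,h)
    for sh in([T],[S],[T,S]):
        x,e,ar=locate(sh,m,k,p0,rad+(22 if m.startswith('crate') else 4)*(sh[0] is S),h=h)
        print(n,np.round(x,4),round(e,3),ar)
    for im,s in zip(A,(T,S)):
        c=cv2.findContours(sil(s,M[m],x,0,(1680,2240),np.zeros(2)),0,1)[0]
        globals().setdefault('C',[]).append((s is S,c))
for i,(s,nm) in enumerate(((T,'t'),(S,'s'))):
    b=cv2.resize(s['img'],None,fx=4,fy=4,interpolation=cv2.INTER_CUBIC)
    for k,c in C:
        if k==i: cv2.drawContours(b,c,-1,(255,0,255),2)
    x0,y0=(140,140) if i==0 else (190,100)
    crop=b[y0*4:y0*4+ (130 if i==0 else 220)*4, x0*4:x0*4+(255 if i==0 else 200)*4]
    f=min(800/crop.shape[1],600/crop.shape[0]);cv2.imwrite(f'pics/fit_{nm}.png',cv2.resize(crop,None,fx=f,fy=f,interpolation=cv2.INTER_AREA))
for n,px in(('jar',(150,182)),('tape',(387,175))): print(n,ray(T,*px,.02))
E
```

```text
wiper [ 0.6559 -0.0044 -0.3814] 0.234 [99]
wiper [ 0.6516 -0.0056 -0.3607] 0.105 [265]
wiper [ 0.6531 -0.0036  2.7509] 0.378 [99, 265]
pad [0.6574 0.2326 3.1168] 0.074 [891]
pad [0.6541 0.2341 3.116 ] 0.112 [557]
pad [ 0.6565  0.2334 -0.013 ] 0.193 [891, 557]
cb [0.4758 0.3378 3.2375] 0.024 [2571]
cb [0.4717 0.3379 0.0873] 0.03 [1938]
cb [0.4742 0.3381 3.2392] 0.074 [2571, 1938]
cy [ 0.4745 -0.354   3.1662] 0.02 [2549]
cy [ 0.4697 -0.3538  0.0205] 0.031 [4588]
cy [ 0.4734 -0.3538  3.1686] 0.071 [2549, 4588]
green [ 0.6151 -0.2563  1.5398] 0.194 [632]
green [ 0.6136 -0.2473  1.5649] 0.276 [683]
green [ 0.6542 -0.2955  3.117 ] 0.487 [632, 683]
Y1 [0.5281 0.1487 0.2633] 0.184 [186]
Y1 [0.5238 0.1494 3.419 ] 0.571 [387]
Y1 [0.5269 0.1492 0.2572] 0.761 [186, 359]
Y2 [0.424  0.1371 3.4348] 0.194 [185]
Y2 [0.4198 0.1375 0.2992] 0.375 [298]
Y2 [0.4216 0.1381 0.2684] 0.641 [185, 298]
Y3 [ 0.525 -0.142  2.822] 0.17 [175]
Y3 [ 0.5194 -0.1416 -0.3147] 0.403 [368]
Y3 [ 0.5222 -0.1418  2.8203] 0.66 [175, 368]
B1 [ 0.524  -0.0062  3.1294] 0.182 [185]
B1 [ 0.5191 -0.0067 -0.0198] 0.489 [387]
B1 [ 0.5207 -0.0063  3.1215] 0.645 [185, 323]
B2 [ 0.4319 -0.0152  3.0629] 0.278 [203]
B2 [ 0.4433 -0.0157  3.1147] 0.51 [427]
B2 [ 0.4303 -0.0152 -0.0556] 0.749 [203, 373]
jar [0.6301416  0.43265799]
tape [ 0.63313355 -0.44937756]
```

View pics/fit_t.png

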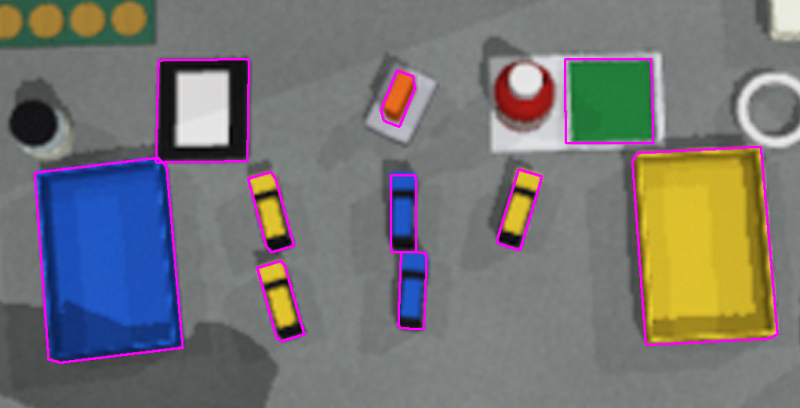

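View pics/fit_s.png

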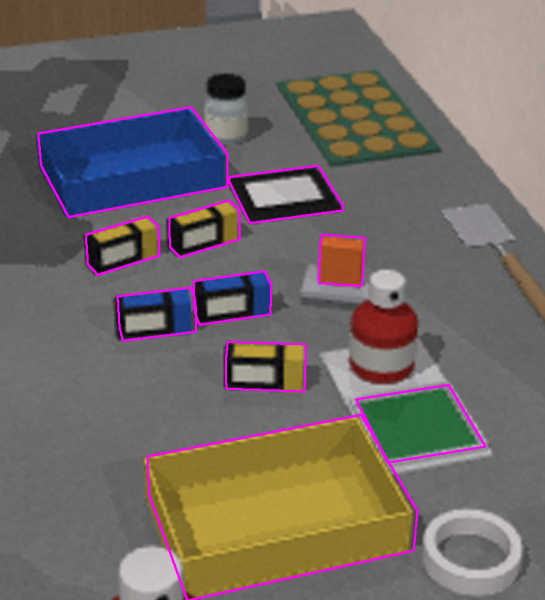

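The overlays match well. The wiper is at (0.653,-0.004) with yaw -0.38, the tray at (0.655,-0.2535), the cap at about (0.6576,-0.1475), and the pad at (0.6565,0.2334). Next I'll write a small planner that turns world waypoints into tool-axis rows.

```bash
cat > plan.py <<'E'
import numpy as np
def plan(start,*calls):
    """start (x,y,z,yaw); each call: list of (x,y,z,yaw,grip,rows); prints world->tool rows, tracks rounded pose"""
    P=np.array(start,float)
    for k in calls:
        c,s=np.cos(P[3]),np.sin(P[3]);R=np.array([[c,s,0],[s,-c,0],[0,0,-1]]);n=0;txt=[]
        for x,y,z,yaw,g,r in k:
            t=np.round(R.T@(np.array([x,y,z])-P[:3]),3);a=round(-np.degrees((yaw-P[3]+np.pi)%(2*np.pi)-np.pi),1)
            q1=np.arctan2(y,x);q6=q1+np.pi/2-yaw;q6=(q6+np.pi)%(2*np.pi)-np.pi
            txt+=[f"{t[0]:g},{t[1]:g},{t[2]:g},0,0,{a:g},{g:g} x{r}   q6={q6:.2f}"];n+=r
            last=np.r_[P[:3]+R@t,P[3]-np.radians(a)]
        print("CALL rows",n);print("\n".join(txt));P=last
    print("END",np.round(P,4).tolist())
E
python3 - <<'E'
from plan import plan
w=2.76
plan([.139,.532,.217,2.886],[(.653,-.004,.217,w,.07,10)],[(.653,-.004,.217,w,.07,4),(.653,-.004,.1,w,.07,3),(.653,-.004,.055,w,.07,3)])
E
```

```text
CALL rows 10
-0.633,-0.389,0,0,0,7.2,0.07 x10   q6=-1.20
CALL rows 10
0,0,0,0,0,0,0.07 x4   q6=-1.20
0,0,0.117,0,0,0,0.07 x3   q6=-1.20
0,0,0.162,0,0,0,0.07 x3   q6=-1.20
END [0.6531, -0.0044, 0.055, 2.7603]
```

Request:
{"method": "servo_tool", "body": {"commands": [-0.633, -0.389, 0, 0, 0, 7.2, 0.07, -0.633, -0.389, 0, 0, 0, 7.2, 0.07, -0.633, -0.389, 0, 0, 0, 7.2, 0.07, -0.633, -0.389, 0, 0, 0, 7.2, 0.07, -0.633, -0.389, 0, 0, 0, 7.2, 0.07, -0.633, -0.389, 0, 0, 0, 7.2, 0.07, -0.633, -0.389, 0, 0, 0, 7.2, 0.07, -0.633, -0.389, 0, 0, 0, 7.2, 0.07, -0.633, -0.389, 0, 0, 0, 7.2, 0.07, -0.633, -0.389, 0, 0, 0, 7.2, 0.07]}}

```text
time: 2.35
tool_pos: [0.5728, 0.0791, 0.2167]
ee_rot: [3.141, 0.0, 2.76]
wrist_force: [-0.5, -0.1, 0.4]
width: 0.0699
finger_force: 0.0
```

```bash
python3 - <<'E'
from plan import plan
w=2.76
plan([.572,.080,.217,w],[(.653,-.004,.217,w,.07,3),(.653,-.004,.1,w,.07,3),(.653,-.004,.055,w,.07,4)])
E
```

```text
CALL rows 10
-0.106,-0.048,0,0,0,-0,0.07 x3   q6=-1.20
-0.106,-0.048,0.117,0,0,-0,0.07 x3   q6=-1.20
-0.106,-0.048,0.162,0,0,-0,0.07 x4   q6=-1.20
END [0.6525, -0.004, 0.055, 2.76]
```

Request:
{"method": "servo_tool", "body": {"commands": [-0.106, -0.048, 0, 0, 0, 0, 0.07, -0.106, -0.048, 0, 0, 0, 0, 0.07, -0.106, -0.048, 0, 0, 0, 0, 0.07, -0.106, -0.048, 0.117, 0, 0, 0, 0.07, -0.106, -0.048, 0.117, 0, 0, 0, 0.07, -0.106, -0.048, 0.117, 0, 0, 0, 0.07, -0.106, -0.048, 0.14, 0, 0, 0, 0.07, -0.106, -0.048, 0.162, 0, 0, 0, 0.07, -0.106, -0.048, 0.162, 0, 0, 0, 0.07, -0.106, -0.048, 0.162, 0, 0, 0, 0.07]}}

```text
time: 3.6
tool_pos: [0.6536, -0.0029, 0.0578]
ee_rot: [3.14, 0.004, 2.761]
wrist_force: [-0.2, 0.5, 0.7]
width: 0.0698
finger_force: 0.0
```

Request:
{"method": "servo_tool", "body": {"commands": [0, 0, 0, 0, 0, 0, 0, 0, 0, 0, 0, 0, 0, 0, 0, 0, 0, 0, 0, 0, 0, 0, 0, 0, 0, 0, 0, 0, 0, 0, 0, 0, 0, 0, 0, 0, 0, 0, 0, 0, 0, 0]}}

```text
time: 4.35
tool_pos: [0.6518, -0.0039, 0.0545]
ee_rot: [-3.14, -0.0, 2.76]
wrist_force: [-3.0, -3.5, 2.4]
width: 0.0201
finger_force: 29.9
```

```bash
python3 - <<'E'
from plan import plan
w=2.76;t=3.117
plan([.6525,-.004,.055,w],[(.6525,-.004,.225,w,0,4),(.62,-.1,.225,w,0,2),(.655,-.2535,.225,t,0,4)],[(.655,-.2535,.225,t,0,2),(.655,-.2535,.1,t,0,3),(.655,-.2535,.065,t,0,2),(.655,-.2535,.060,t,0,3)])
E
```

```text
CALL rows 10
0,0,-0.17,0,0,-0,0 x4   q6=-1.20
-0.006,-0.101,-0.17,0,0,-0,0 x2   q6=-1.35
-0.095,-0.231,-0.17,0,0,-20.5,0 x4   q6=-1.92
CALL rows 10
-0,0,0,0,0,0,0 x2   q6=-1.92
-0,0,0.125,0,0,0,0 x3   q6=-1.92
-0,0,0.16,0,0,0,0 x2   q6=-1.92
-0,0,0.165,0,0,0,0 x3   q6=-1.92
END [0.6546, -0.2538, 0.06, 3.1178]
```

Request:
{"method": "servo_tool", "body": {"commands": [0, 0, -0.05, 0, 0, 0, 0, 0, 0, -0.11, 0, 0, 0, 0, 0, 0, -0.17, 0, 0, 0, 0, 0, 0, -0.17, 0, 0, 0, 0, -0.006, -0.055, -0.17, 0, 0, 0, 0, -0.006, -0.101, -0.17, 0, 0, 0, 0, -0.04, -0.15, -0.17, 0, 0, -7, 0, -0.07, -0.195, -0.17, 0, 0, -14, 0, -0.095, -0.231, -0.17, 0, 0, -20.5, 0, -0.095, -0.231, -0.17, 0, 0, -20.5, 0]}}

```text
time: 5.6
tool_pos: [0.653, -0.2561, 0.2184]
ee_rot: [3.139, -0.007, 3.113]
wrist_force: [0.5, 1.1, -3.9]
width: 0.02
finger_force: 30.0
```

```bash
python3 - <<'E'
from h import *
s=snapshot('side');o=robot.get_obs();print(o['width'],o['tool_pos'],o['ee_rot'])
cv2.imwrite('pics/c1.png',cv2.resize(s['img'][60:360,200:480],None,fx=2,fy=2))
E
```

```text
0.0195784431036444 [ 0.65314136 -0.25380304  0.21929365] [ 3.13749507 -0.00652261  3.11511944]
```

View pics/c1.png

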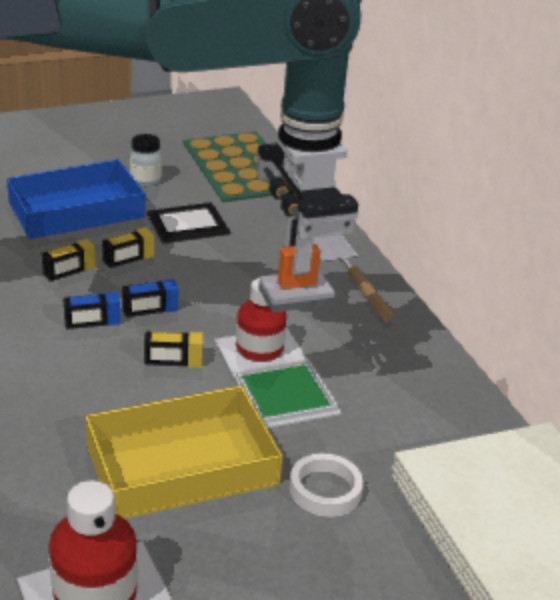

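The wiper is held upright above the tray, handle at crop (300,265), and the tray below is clear at crop (290,388). I'll lower it and release.

Request:
{"method": "servo_tool", "body": {"commands": [0, 0, 0.06, 0, 0, 0, 0, 0, 0, 0.11, 0, 0, 0, 0, 0, 0, 0.14, 0, 0, 0, 0, 0, 0, 0.15, 0, 0, 0, 0, 0, 0, 0.155, 0, 0, 0, 0, 0, 0, 0.16, 0, 0, 0, 0, 0, 0, 0.163, 0, 0, 0, 0, 0, 0, 0.163, 0, 0, 0, 0]}}

```text
time: 6.65
tool_pos: [0.6545, -0.2531, 0.062]
ee_rot: [-3.141, 0.001, 3.118]
wrist_force: [-0.0, 0.3, -3.0]
width: 0.0203
finger_force: 30.0
```

Request:
{"method": "servo_tool", "body": {"commands": [0, 0, 0.002, 0, 0, 0, 0, 0, 0, 0.003, 0, 0, 0, 0, 0, 0, 0.003, 0, 0, 0, 0, 0, 0, 0.003, 0, 0, 0, 0.045, 0, 0, 0.003, 0, 0, 0, 0.045, 0, 0, 0.003, 0, 0, 0, 0.045, 0, 0, -0.05, 0, 0, 0, 0.045, 0, 0, -0.11, 0, 0, 0, 0.045, 0, 0, -0.158, 0, 0, 0, 0.045, 0, 0, -0.158, 0, 0, 0, 0.045]}}

```text
time: 7.9
tool_pos: [0.6564, -0.2539, 0.2271]
ee_rot: [-3.136, 0.012, 3.118]
wrist_force: [-0.1, -0.4, 0.6]
width: 0.045
finger_force: 0.0
```

```bash
python3 - <<'E'
from h import *
from plan import plan
T=snapshot('top');S=snapshot('side');o=robot.get_obs();print(o['width'],o['tool_pos'],o['ee_rot'])
for s in([S],[T]): print(locate(s,'handle','orange',(.655,-.2535),22,z=.004,h=.05,yaws=[-.02]))
M['capc']=[cyl(0,0,.092,.118,.038)]
# white cap in side: centroid of bright top region
H=hsv(S);c=proj(S,np.array([[.6576,-.1475,.105]]))[0];print('cap px pred',c)
a=cv2.resize(S['img'][int(c[1])-70:int(c[1])+130,int(c[0])-100:int(c[0])+100],None,fx=3,fy=3,interpolation=cv2.INTER_CUBIC)
q=(proj(S,M['capc'][0]+[.6576,-.1475,0])-[int(c[0])-100,int(c[1])-70])*3
cv2.polylines(a,[cv2.convexHull(q.astype(np.float32)).astype(np.int32)],True,(255,0,255),1);cv2.imwrite('pics/c2.png',a)
plan([.6546,-.2538,.217,3.118],[(.6576,-.1475,.217,3.118,0,4),(.6576,-.1475,.15,3.118,0,3)])
E
```

```text
0.045240127588021886 [ 0.65438063 -0.2529981   0.21991985] [-3.14119727e+00  1.16278609e-03  3.11796672e+00]
(array([ 0.65570562, -0.25127339,  0.19413697]), np.float64(0.148256059947301), [336])
(array([ 0.66138718, -0.25003545, -0.17651186]), np.float64(0.6944327113095687), [65])
cap px pred [333.07757351 204.42362356]
CALL rows 7
-0,0.106,0,0,0,-0,0 x4   q6=-1.77
-0,0.106,0.067,0,0,-0,0 x3   q6=-1.77
END [0.6571, -0.1478, 0.15, 3.118]
```

View pics/c2.png

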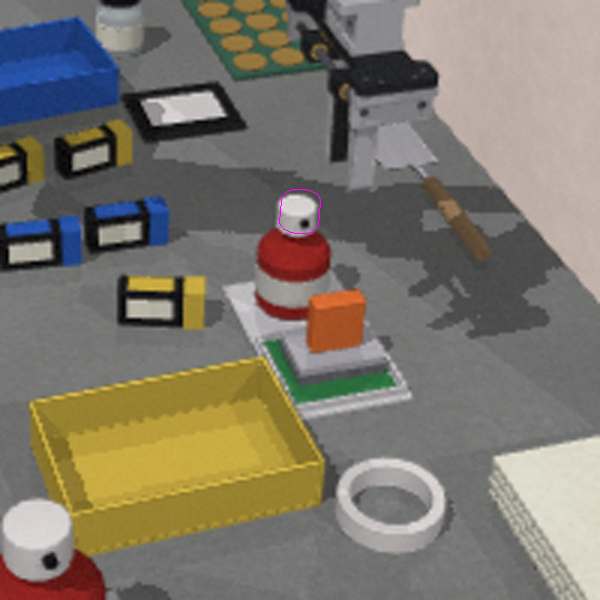

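The cap at crop (298,213) matches the predicted outline to within about 1 px. The wiper stands flat inside the green tray at crop (335,345). Next is moving over the cap with closed fingers.

Request:
{"method": "servo_tool", "body": {"commands": [0, 0.106, 0, 0, 0, 0, 0, 0, 0.106, 0, 0, 0, 0, 0, 0, 0.106, 0, 0, 0, 0, 0, 0, 0.106, 0, 0, 0, 0, 0, 0, 0.106, 0.04, 0, 0, 0, 0, 0, 0.106, 0.08, 0, 0, 0, 0, 0, 0.106, 0.08, 0, 0, 0, 0, 0, 0.106, 0.08, 0, 0, 0, 0]}}

```text
time: 9.0
tool_pos: [0.6571, -0.1483, 0.1405]
ee_rot: [-3.141, 0.001, 3.116]
wrist_force: [-0.5, 0.6, -0.4]
width: 0.0002
finger_force: 0.0
```

Request:
{"method": "servo_tool", "body": {"commands": [0, 0, 0.006, 0, 0, 0, 0, 0, 0, 0.011, 0, 0, 0, 0, 0, 0, 0.015, 0, 0, 0, 0, 0, 0, 0.018, 0, 0, 0, 0, 0, 0, 0.018, 0, 0, 0, 0, 0, 0, 0.018, 0, 0, 0, 0]}}

```text
time: 9.75
tool_pos: [0.6575, -0.1473, 0.1228]
ee_rot: [-3.141, 0.003, 3.118]
wrist_force: [-0.0, -1.6, 5.4]
width: 0.0007
finger_force: 2.5
```

Request:
{"method": "servo_tool", "body": {"commands": [0, 0, 0.002, 0, 0, 0, 0, 0, 0, 0.004, 0, 0, 0, 0, 0, 0, 0.006, 0, 0, 0, 0, 0, 0, 0.007, 0, 0, 0, 0, 0, 0, 0.007, 0, 0, 0, 0, 0, 0, 0.007, 0, 0, 0, 0]}}

```text
time: 10.5
tool_pos: [0.6576, -0.1473, 0.1192]
ee_rot: [-3.14, 0.005, 3.118]
wrist_force: [-2.3, 0.0, 13.7]
width: 0.0003
finger_force: 6.9
```

13.7 N, well above 7 N, so the cap is at its stop. I'll retreat and regrasp the wiper.

Request:
{"method": "servo_tool", "body": {"commands": [0, 0, -0.03, 0, 0, 0, 0, 0, 0, -0.09, 0, 0, 0, 0, 0, 0, -0.108, 0, 0, 0, 0.02, 0, 0, -0.108, 0, 0, 0, 0.05, 0, -0.055, -0.108, 0, 0, 0, 0.05, 0, -0.106, -0.108, 0, 0, 0, 0.05, 0, -0.106, -0.108, 0, 0, 0, 0.05, 0, -0.106, -0.108, 0, 0, 0, 0.05]}}

```text
time: 11.5
tool_pos: [0.6535, -0.2524, 0.2193]
ee_rot: [3.139, -0.004, 3.118]
wrist_force: [-0.0, -0.1, -0.3]
width: 0.0494
finger_force: 0.0
```

Request:
{"method": "servo_tool", "body": {"commands": [0, 0, 0.06, 0, 0, 0, 0.05, 0, 0, 0.11, 0, 0, 0, 0.05, 0, 0, 0.14, 0, 0, 0, 0.05, 0, 0, 0.161, 0, 0, 0, 0.05, 0, 0, 0.161, 0, 0, 0, 0.05, 0, 0, 0.161, 0, 0, 0, 0, 0, 0, 0.161, 0, 0, 0, 0, 0, 0, 0.161, 0, 0, 0, 0, 0, 0, 0.161, 0, 0, 0, 0, 0, 0, 0.161, 0, 0, 0, 0]}}

```text
time: 12.75
tool_pos: [0.6548, -0.2532, 0.0627]
ee_rot: [-3.141, 0.002, 3.118]
wrist_force: [-0.0, 1.1, 4.0]
width: 0.0199
finger_force: 30.0
```

```bash
python3 - <<'E'
from h import *
from plan import plan
o=robot.get_obs();p=o['tool_pos'];print(o['width'],p,o['ee_rot'])
y=3.118;t=3.129
plan([.6546,-.2538,.059,y],[(.6546,-.2538,.23,y,0,4),(.62,-.16,.23,y,0,2),(.62,-.0,.23,t,0,4)],[(.6565,.2334,.23,t,0,6),(.6565,.2334,.1,t,0,4)])
E
```

```text
0.019860236710142483 [ 0.65476158 -0.25315694  0.06268877] [-3.14107165e+00  1.79247454e-03  3.11780197e+00]
CALL rows 10
0,0,-0.171,0,0,-0,0 x4   q6=-1.92
0.037,0.093,-0.171,0,0,-0,0 x2   q6=-1.80
0.041,0.253,-0.171,0,0,-0.6,0 x4   q6=-1.56
CALL rows 10
-0.034,0.234,0,0,0,-0,0 x6   q6=-1.22
-0.034,0.234,0.13,0,0,-0,0 x4   q6=-1.22
END [0.6566, 0.2336, 0.1, 3.1285]
```

Request:
{"method": "servo_tool", "body": {"commands": [0, 0, -0.05, 0, 0, 0, 0, 0, 0, -0.11, 0, 0, 0, 0, 0, 0, -0.171, 0, 0, 0, 0, 0, 0, -0.171, 0, 0, 0, 0, 0.02, 0.045, -0.171, 0, 0, 0, 0, 0.037, 0.093, -0.171, 0, 0, 0, 0, 0.04, 0.13, -0.171, 0, 0, 0, 0, 0.041, 0.17, -0.171, 0, 0, 0, 0, 0.041, 0.21, -0.171, 0, 0, -0.6, 0, 0.041, 0.253, -0.171, 0, 0, -0.6, 0]}}

```text
time: 14.0
tool_pos: [0.6178, 0.0021, 0.2284]
ee_rot: [3.141, -0.006, 3.128]
wrist_force: [-0.5, -0.2, -3.8]
width: 0.0196
finger_force: 30.0
```

Request:
{"method": "servo_tool", "body": {"commands": [-0.01, 0.045, 0, 0, 0, 0, 0, -0.02, 0.09, 0, 0, 0, 0, 0, -0.03, 0.14, 0, 0, 0, 0, 0, -0.034, 0.19, 0, 0, 0, 0, 0, -0.034, 0.234, 0, 0, 0, 0, 0, -0.034, 0.234, 0, 0, 0, 0, 0, -0.034, 0.234, 0.05, 0, 0, 0, 0, -0.034, 0.234, 0.1, 0, 0, 0, 0, -0.034, 0.234, 0.14, 0, 0, 0, 0, -0.034, 0.234, 0.14, 0, 0, 0, 0]}}

```text
time: 15.25
tool_pos: [0.6518, 0.232, 0.0843]
ee_rot: [-3.137, -0.015, 3.127]
wrist_force: [-0.5, 0.2, -3.1]
width: 0.0199
finger_force: 30.0
```

```bash
python3 - <<'E'
from h import *
s=snapshot('side');o=robot.get_obs();print(o['width'],o['tool_pos'],o['ee_rot'],o['wrist_force'])
cv2.imwrite('pics/c3.png',cv2.resize(s['img'][60:260,190:440],None,fx=3,fy=3,interpolation=cv2.INTER_CUBIC))
E
```

```text
0.020140045245518455 [0.65420146 0.23286622 0.08854769] [-3.13913537 -0.00743528  3.12736296] [ 0.24922482  0.06472606 -2.06636304]
```

View pics/c3.png

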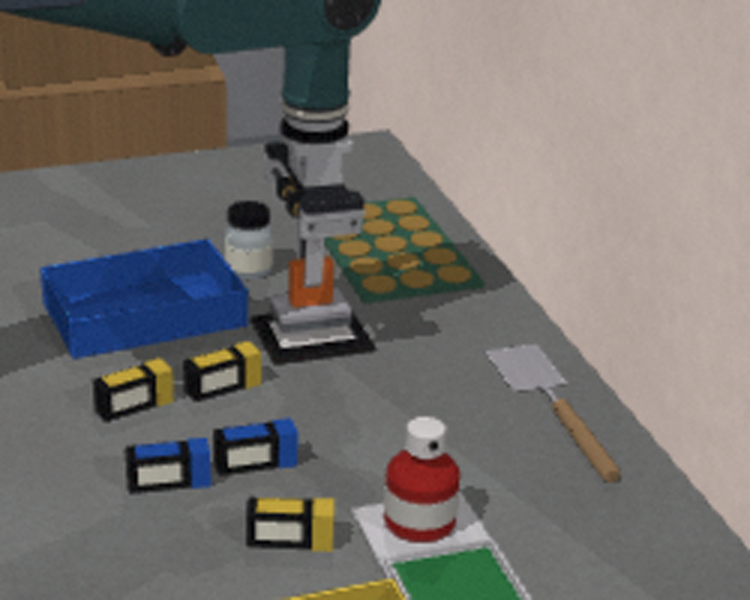

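The wiper is upright over the pad, crop (312,310), and the cap at crop (425,435) is back up. Lowering slowly now.

Request:
{"method": "servo_tool", "body": {"commands": [0, 0, 0.01, 0, 0, 0, 0, 0, 0, 0.018, 0, 0, 0, 0, 0, 0, 0.022, 0, 0, 0, 0, 0, 0, 0.024, 0, 0, 0, 0, 0, 0, 0.024, 0, 0, 0, 0, 0, 0, 0.024, 0, 0, 0, 0]}}

```text
time: 16.05
tool_pos: [0.6565, 0.2346, 0.0689]
ee_rot: [3.141, 0.001, 3.128]
wrist_force: [0.7, 1.0, -3.3]
width: 0.02
finger_force: 30.0
```

Still hanging at -3.3 N, so I'll go a few millimetres lower.

Request:
{"method": "servo_tool", "body": {"commands": [0, 0, 0.001, 0, 0, 0, 0, 0, 0, 0.003, 0, 0, 0, 0, 0, 0, 0.004, 0, 0, 0, 0, 0, 0, 0.004, 0, 0, 0, 0]}}

```text
time: 16.55
tool_pos: [0.6568, 0.2345, 0.0667]
ee_rot: [3.141, 0.002, 3.128]
wrist_force: [-3.2, -1.9, 5.5]
width: 0.0201
finger_force: 30.0
```

Contact. Releasing, rising, and taking fresh pictures.

Request:
{"method": "servo_tool", "body": {"commands": [0, 0, 0, 0, 0, 0, 0.05, 0, 0, 0, 0, 0, 0, 0.05, 0, 0, 0, 0, 0, 0, 0.05, 0, 0, -0.04, 0, 0, 0, 0.05, 0, 0, -0.09, 0, 0, 0, 0.05, 0, 0, -0.13, 0, 0, 0, 0.05, 0.08, 0.05, -0.13, 0, 0, 0, 0.06, 0.16, 0.1, -0.13, 0, 0, 0, 0.06, 0.2, 0.16, -0.13, 0, 0, 0, 0.06, 0.2, 0.16, -0.13, 0, 0, 0, 0.06]}}

```text
time: 17.8
tool_pos: [0.4624, 0.3926, 0.1946]
ee_rot: [3.141, 0.0, 3.128]
wrist_force: [0.6, 0.1, 0.1]
width: 0.0604
finger_force: 0.0
```

```bash
cat > look.py <<'E'
from h import *
T=snapshot('top');S=snapshot('side');o=robot.get_obs();print(o['time'],o['width'],o['tool_pos'],o['ee_rot'])
def hull(c,px,rad=17):
    try: return locate([T],'cart','cart'+c,ray(T,*px,.03),rad)
    except Exception as e: return e
for c in('yellow','blue'):
    for s in (T,):
        H=hsv(s);h,sa=H[...,0],H[...,1]
        m=((h>18)&(h<36)&(sa>120)) if c=='yellow' else ((h>100)&(h<130)&(sa>130))
        n,l,st,ce=cv2.connectedComponentsWithStats(cv2.morphologyEx(m.astype(np.uint8),cv2.MORPH_CLOSE,np.ones((3,3))))
        for i in range(1,n):
            if 40<st[i,4]<500 and 120<ce[i][1]<300 and 120<ce[i][0]<420:
                p0=ray(T,*ce[i],.042);r=[]
                for sh in([T],[S]):
                    try:x,e,a=locate(sh,'cart','cart'+c,p0,17 if sh[0] is T else 21,h=.03);r.append((np.round(x,3).tolist(),round(e,2),a))
                    except Exception as ex:r.append(str(ex)[:30])
                print(c,ce[i].round(),st[i,4],r)
E
python3 - <<'E'
from look import *
print('wiper',locate([S],'handle','orange',(.6565,.234),22,z=.008,h=.05),locate([T],'handle','orange',(.6565,.234),22,z=.008,h=.05))
cv2.imwrite('pics/c4.png',cv2.resize(T['img'][140:280,130:400],None,fx=2.9,fy=2.9,interpolation=cv2.INTER_CUBIC))
E
```

```text
17.9 0.059902778345764914 [0.4592999  0.39584665 0.194809  ] [ 3.13922170e+00 -1.51304801e-03  3.13628754e+00]
yellow [225. 205.] 155 [([0.528, 0.149, 3.388], np.float64(0.18), [186]), ([0.525, 0.149, 3.417], np.float64(0.58), [379])]
yellow [305. 204.] 150 [([0.525, -0.142, 2.824], np.float64(0.17), [174]), ([0.519, -0.141, -0.316], np.float64(0.41), [365])]
yellow [228. 233.] 161 [([0.424, 0.137, 0.293], np.float64(0.19), [185]), ([0.42, 0.138, 3.441], np.float64(0.36), [301])]
blue [268. 204.] 153 [([0.524, -0.006, -0.013], np.float64(0.23), [192]), ([0.519, -0.007, 0.015], np.float64(0.48), [387])]
blue [271. 230.] 156 [([0.433, -0.015, 3.067], np.float64(0.34), [214]), ([0.443, -0.016, 3.098], np.float64(0.54), [443])]
wiper (array([0.65739236, 0.23544529, 2.86351741]), np.float64(0.12464793617759279), [212]) (array([0.66227988, 0.2374657 , 0.06685568]), np.float64(0.2609047868068655), [105])
```

View pics/c4.png

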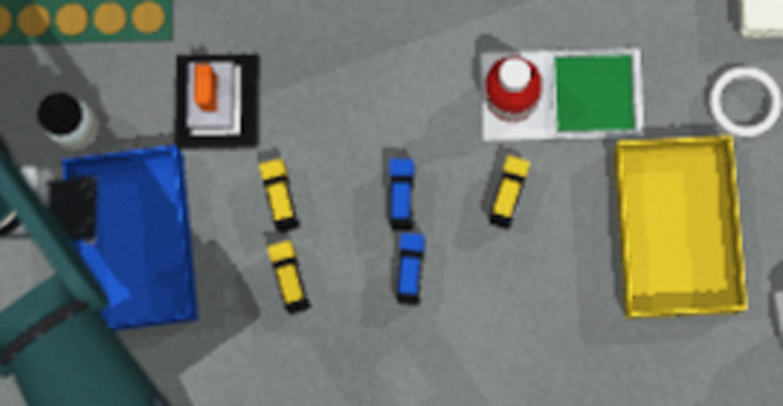

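The wiper stands on the pad at crop (213,97), nearly centred (fits within ~4 mm), and all five cartridges are unmoved. Next are the cartridges.

```bash
cat > pp.py <<'E'
from plan import plan
def pp(start,c,yc,slot,ys,zt=.17):
    x,y=c;u,v=slot
    plan(start,[(x,y,zt,yc,.06,6),(x,y,.06,yc,.06,2),(x,y,.03,yc,.06,2)],[(x,y,.03,yc,0,4),(x,y,zt,yc,0,3)],
      [(u,v,zt,ys,0,10)],[(u,v,zt,ys,0,3),(u,v,.04,ys,0,3)],[(u,v,.04,ys,.05,3),(u,v,zt,ys,.05,3)])
E
python3 - <<'E'
from pp import pp
pp([.4587,.3962,.192,3.1285],(.5265,.149),3.40,(.524,-.383),3.16)
E
```

```text
CALL rows 10
-0.071,-0.246,0.022,0,0,-15.6,0.06 x6   q6=-1.55
-0.071,-0.246,0.132,0,0,-15.6,0.06 x2   q6=-1.55
-0.071,-0.246,0.162,0,0,-15.6,0.06 x2   q6=-1.55
CALL rows 7
0,-0,0,0,0,0,0 x4   q6=-1.55
0,-0,-0.14,0,0,0,0 x3   q6=-1.55
CALL rows 10
0.139,-0.514,0,0,0,13.8,0 x10   q6=-2.22
CALL rows 6
-0,0,0,0,0,-0,0 x3   q6=-2.22
-0,0,0.13,0,0,-0,0 x3   q6=-2.22
CALL rows 6
-0,0,0,0,0,-0,0.05 x3   q6=-2.22
-0,0,-0.13,0,0,-0,0.05 x3   q6=-2.22
END [0.5238, -0.3832, 0.17, 3.1599]
```

Request:
{"method": "servo_tool", "body": {"commands": [-0.071, -0.246, 0.022, 0, 0, -15.6, 0.06, -0.071, -0.246, 0.022, 0, 0, -15.6, 0.06, -0.071, -0.246, 0.022, 0, 0, -15.6, 0.06, -0.071, -0.246, 0.022, 0, 0, -15.6, 0.06, -0.071, -0.246, 0.022, 0, 0, -15.6, 0.06, -0.071, -0.246, 0.08, 0, 0, -15.6, 0.06, -0.071, -0.246, 0.132, 0, 0, -15.6, 0.06, -0.071, -0.246, 0.15, 0, 0, -15.6, 0.06, -0.071, -0.246, 0.162, 0, 0, -15.6, 0.06, -0.071, -0.246, 0.162, 0, 0, -15.6, 0.06]}}

```text
time: 19.15
tool_pos: [0.5323, 0.1451, 0.0333]
ee_rot: [3.142, 0.001, -2.882]
wrist_force: [-0.5, -0.6, 0.5]
width: 0.0604
finger_force: 0.0
```

Request:
{"method": "servo_tool", "body": {"commands": [0, 0, 0, 0, 0, 0, 0, 0, 0, 0, 0, 0, 0, 0, 0, 0, 0, 0, 0, 0, 0, 0, 0, 0, 0, 0, 0, 0, 0, 0, -0.04, 0, 0, 0, 0, 0, 0, -0.09, 0, 0, 0, 0, 0, 0, -0.14, 0, 0, 0, 0, 0, 0, -0.14, 0, 0, 0, 0]}}

```text
time: 20.15
tool_pos: [0.5344, 0.1449, 0.1778]
ee_rot: [-3.14, 0.01, -2.883]
wrist_force: [0.4, -0.8, -2.1]
width: 0.028
finger_force: 29.8
```

Request:
{"method": "servo_tool", "body": {"commands": [0.01, -0.04, 0, 0, 0, 1, 0, 0.139, -0.514, 0, 0, 0, 13.8, 0, 0.139, -0.514, 0, 0, 0, 13.8, 0, 0.139, -0.514, 0, 0, 0, 13.8, 0, 0.139, -0.514, 0, 0, 0, 13.8, 0, 0.139, -0.514, 0, 0, 0, 13.8, 0, 0.139, -0.514, 0, 0, 0, 13.8, 0, 0.139, -0.514, 0, 0, 0, 13.8, 0, 0.139, -0.514, 0, 0, 0, 13.8, 0, 0.139, -0.514, 0, 0, 0, 13.8, 0]}}

```text
time: 21.4
tool_pos: [0.5267, -0.3912, 0.1682]
ee_rot: [3.139, -0.005, -3.129]
wrist_force: [0.9, 0.5, -1.0]
width: 0.0277
finger_force: 29.8
```

Y1 is gripped (28 mm). I'll shift 8 mm toward the crate's middle and place it.

Request:
{"method": "servo_tool", "body": {"commands": [0, 0.01, 0, 0, 0, 0, 0, 0, 0.01, 0.05, 0, 0, 0, 0, 0, 0.01, 0.1, 0, 0, 0, 0, 0, 0.01, 0.13, 0, 0, 0, 0, 0, 0.01, 0.13, 0, 0, 0, 0, 0, 0.01, 0.13, 0, 0, 0, 0.042, 0, 0.01, 0.13, 0, 0, 0, 0.042, 0, 0.01, 0.08, 0, 0, 0, 0.042, 0, 0.01, 0.03, 0, 0, 0, 0.06, 0, 0.01, 0, 0, 0, 0, 0.06]}}

```text
time: 22.65
tool_pos: [0.5299, -0.3787, 0.1779]
ee_rot: [-3.137, 0.005, -3.123]
wrist_force: [0.2, 0.2, 0.3]
width: 0.0583
finger_force: 0.0
```

```bash
python3 - <<'E'
from look import *
from pp import pp
p=o['tool_pos'];st=[p[0],p[1],p[2],o['ee_rot'][2]]
cv2.imwrite('pics/c5.png',cv2.resize(T['img'][140:290,130:400],None,fx=2.9,fy=2.9,interpolation=cv2.INTER_CUBIC))
pp(st,(.522,-.1415),2.82,(.423,-.380),3.16)
E
```

```text
22.75 0.05989306913725965 [ 0.53093053 -0.37958634  0.17965857] [-3.13350322  0.00935789 -3.12328523]
yellow [346. 193.] 88 [([0.556, -0.241, 0.083], np.float64(1.0), [90]), ([0.542, -0.319, -0.243], np.float64(0.32), [902])]
yellow [306. 204.] 149 [([0.525, -0.142, -0.307], np.float64(0.19), [172]), ([0.521, -0.142, 2.824], np.float64(0.48), [347])]
yellow [371. 205.] 408 [([0.525, -0.381, 4.284], np.float64(0.59), [613]), ([0.523, -0.331, 3.07], np.float64(0.6), [1593])]
yellow [376. 239.] 452 [([0.382, -0.387, 1.587], np.float64(0.5), [448]), ([0.406, -0.378, 2.452], np.float64(0.51), [1451])]
yellow [228. 233.] 159 [([0.423, 0.137, 3.431], np.float64(0.16), [192]), ([0.42, 0.138, 0.291], np.float64(0.37), [303])]
blue [268. 204.] 151 [([0.524, -0.007, -0.012], np.float64(0.24), [191]), ([0.519, -0.007, -0.022], np.float64(0.49), [384])]
blue [271. 230.] 156 [([0.433, -0.015, 3.067], np.float64(0.33), [212]), ([0.443, -0.016, 3.101], np.float64(0.55), [434])]
CALL rows 10
0.005,0.238,0.01,0,0,19.5,0.06 x6   q6=-1.51
0.005,0.238,0.12,0,0,19.5,0.06 x2   q6=-1.51
0.005,0.238,0.15,0,0,19.5,0.06 x2   q6=-1.51
CALL rows 7
-0,0,-0,0,0,-0,0 x4   q6=-1.51
-0,0,-0.14,0,0,-0,0 x3   q6=-1.51
CALL rows 10
0.018,-0.257,-0,0,0,-19.5,0 x10   q6=-2.32
CALL rows 6
0,-0,-0,0,0,-0,0 x3   q6=-2.32
0,-0,0.13,0,0,-0,0 x3   q6=-2.32
CALL rows 6
0,-0,-0,0,0,-0,0.05 x3   q6=-2.32
0,-0,-0.13,0,0,-0,0.05 x3   q6=-2.32
END [0.4232, -0.3798, 0.1697, -3.1233]
```

Request:
{"method": "servo_tool", "body": {"commands": [0.005, 0.238, 0.01, 0, 0, 19.5, 0.06, 0.005, 0.238, 0.01, 0, 0, 19.5, 0.06, 0.005, 0.238, 0.01, 0, 0, 19.5, 0.06, 0.005, 0.238, 0.01, 0, 0, 19.5, 0.06, 0.005, 0.238, 0.01, 0, 0, 19.5, 0.06, 0.005, 0.238, 0.06, 0, 0, 19.5, 0.06, 0.005, 0.238, 0.11, 0, 0, 19.5, 0.06, 0.005, 0.238, 0.14, 0, 0, 19.5, 0.06, 0.005, 0.238, 0.148, 0, 0, 19.5, 0.06, 0.005, 0.238, 0.148, 0, 0, 19.5, 0.06]}}

```text
time: 24.0
tool_pos: [0.5194, -0.1406, 0.0243]
ee_rot: [-3.141, -0.0, 2.819]
wrist_force: [-0.2, -0.2, 0.9]
width: 0.06
finger_force: 0.0
```

Request:
{"method": "servo_tool", "body": {"commands": [0, 0, 0, 0, 0, 0, 0, 0, 0, 0, 0, 0, 0, 0, 0, 0, 0, 0, 0, 0, 0, 0, 0, 0, 0, 0, 0, 0, 0, 0, -0.04, 0, 0, 0, 0, 0, 0, -0.09, 0, 0, 0, 0, 0, 0, -0.14, 0, 0, 0, 0, 0, 0, -0.14, 0, 0, 0, 0]}}

```text
time: 25.0
tool_pos: [0.5221, -0.1407, 0.1697]
ee_rot: [3.141, 0.01, 2.82]
wrist_force: [0.3, 0.8, -1.4]
width: 0.0278
finger_force: 30.0
```

Request:
{"method": "servo_tool", "body": {"commands": [0.003, -0.05, 0, 0, 0, -4, 0, 0.018, -0.257, 0, 0, 0, -19.5, 0, 0.018, -0.257, 0, 0, 0, -19.5, 0, 0.018, -0.257, 0, 0, 0, -19.5, 0, 0.018, -0.257, 0, 0, 0, -19.5, 0, 0.018, -0.257, 0, 0, 0, -19.5, 0, 0.018, -0.257, 0, 0, 0, -19.5, 0]}}

```text
time: 25.88
tool_pos: [0.4209, -0.3767, 0.1629]
ee_rot: [3.139, -0.001, -3.123]
wrist_force: [-1.0, 0.1, -0.3]
width: 0.0281
finger_force: 30.0
```

Request:
{"method": "servo_tool", "body": {"commands": [0, 0, 0.05, 0, 0, 0, 0, 0, 0, 0.1, 0, 0, 0, 0, 0, 0, 0.128, 0, 0, 0, 0, 0, 0, 0.128, 0, 0, 0, 0, 0, 0, 0.128, 0, 0, 0, 0.042, 0, 0, 0.128, 0, 0, 0, 0.042, 0, 0, 0.08, 0, 0, 0, 0.042, 0, 0, 0.03, 0, 0, 0, 0.06, 0, 0, -0.01, 0, 0, 0, 0.06, 0, 0, -0.01, 0, 0, 0, 0.06]}}

```text
time: 27.12
tool_pos: [0.423, -0.3802, 0.181]
ee_rot: [-3.133, 0.008, -3.123]
wrist_force: [0.1, 0.1, 0.2]
width: 0.06
finger_force: 0.0
```

```bash
python3 - <<'E'
from look import *
from pp import pp
p=o['tool_pos'];st=[p[0],p[1],p[2],o['ee_rot'][2]]
pp(st,(.4215,.1375),3.432,(.523,-.320),3.16)
E
```

```text
27.225 0.05999838241947972 [ 0.42116504 -0.37819476  0.17527455] [-3.14027805e+00  1.37632034e-03 -3.12337884e+00]
yellow [376. 217.] 60 [([0.46, -0.398, 2.768], np.float64(0.57), [514]), ([0.476, -0.341, -0.165], np.float64(0.6), [1498])]
yellow [228. 233.] 159 [([0.423, 0.137, 3.431], np.float64(0.16), [192]), ([0.419, 0.138, 0.272], np.float64(0.37), [302])]
yellow [371. 238.] 496 [([0.412, -0.394, 3.41], np.float64(0.66), [734]), ([0.403, -0.333, 0.048], np.float64(0.53), [1416])]
blue [268. 204.] 151 [([0.524, -0.006, -0.022], np.float64(0.24), [190]), ([0.53, -0.061, -0.015], np.float64(0.51), [737])]
blue [271. 231.] 150 [([0.433, -0.015, 3.071], np.float64(0.34), [212]), ([0.426, -0.015, -0.115], np.float64(0.63), [473])]
CALL rows 10
-0.01,0.516,0.005,0,0,-15.6,0.06 x6   q6=-1.55
-0.01,0.516,0.115,0,0,-15.6,0.06 x2   q6=-1.55
-0.01,0.516,0.145,0,0,-15.6,0.06 x2   q6=-1.55
CALL rows 7
0,-0,0,0,0,0,0 x4   q6=-1.55
0,-0,-0.14,0,0,0,0 x3   q6=-1.55
CALL rows 10
0.034,-0.468,0,0,0,15.6,0 x10   q6=-2.14
CALL rows 6
0,0,0,0,0,-0,0 x3   q6=-2.14
0,0,0.13,0,0,-0,0 x3   q6=-2.14
CALL rows 6
0,0,0,0,0,-0,0.05 x3   q6=-2.14
0,0,-0.13,0,0,-0,0.05 x3   q6=-2.14
END [0.5232, -0.3202, 0.1703, -3.1234]
```

Request:
{"method": "servo_tool", "body": {"commands": [-0.01, 0.516, 0.005, 0, 0, -15.6, 0.06, -0.01, 0.516, 0.005, 0, 0, -15.6, 0.06, -0.01, 0.516, 0.005, 0, 0, -15.6, 0.06, -0.01, 0.516, 0.005, 0, 0, -15.6, 0.06, -0.01, 0.516, 0.005, 0, 0, -15.6, 0.06, -0.01, 0.516, 0.005, 0, 0, -15.6, 0.06, -0.01, 0.516, 0.005, 0, 0, -15.6, 0.06, -0.01, 0.516, 0.005, 0, 0, -15.6, 0.06, -0.01, 0.516, 0.005, 0, 0, -15.6, 0.06, -0.01, 0.516, 0.005, 0, 0, -15.6, 0.06]}}

```text
time: 28.48
tool_pos: [0.4207, 0.1382, 0.168]
ee_rot: [-3.141, -0.003, -2.849]
wrist_force: [1.1, -0.8, 0.5]
width: 0.0604
finger_force: 0.0
```

Request:
{"method": "servo_tool", "body": {"commands": [0, 0, 0.05, 0, 0, 0, 0.06, 0, 0, 0.1, 0, 0, 0, 0.06, 0, 0, 0.14, 0, 0, 0, 0.06, 0, 0, 0.14, 0, 0, 0, 0.06, 0, 0, 0.14, 0, 0, 0, 0, 0, 0, 0.14, 0, 0, 0, 0, 0, 0, 0.14, 0, 0, 0, 0, 0, 0, 0.14, 0, 0, 0, 0]}}

```text
time: 29.48
tool_pos: [0.423, 0.1378, 0.031]
ee_rot: [-3.14, 0.003, -2.851]
wrist_force: [0.7, -2.0, 3.9]
width: 0.0279
finger_force: 30.0
```

Request:
{"method": "servo_tool", "body": {"commands": [0, 0, -0.04, 0, 0, 0, 0, 0, 0, -0.09, 0, 0, 0, 0, 0, 0, -0.14, 0, 0, 0, 0, 0, 0, -0.14, 0, 0, 0, 0]}}

```text
time: 29.98
tool_pos: [0.4241, 0.1389, 0.1743]
ee_rot: [-3.141, 0.01, -2.851]
wrist_force: [0.1, 0.6, -1.5]
width: 0.0279
finger_force: 30.0
```

Request:
{"method": "servo_tool", "body": {"commands": [0.003, -0.04, 0, 0, 0, 2, 0, 0.034, -0.468, 0, 0, 0, 15.6, 0, 0.034, -0.468, 0, 0, 0, 15.6, 0, 0.034, -0.468, 0, 0, 0, 15.6, 0, 0.034, -0.468, 0, 0, 0, 15.6, 0, 0.034, -0.468, 0, 0, 0, 15.6, 0, 0.034, -0.468, 0, 0, 0, 15.6, 0, 0.034, -0.468, 0, 0, 0, 15.6, 0, 0.034, -0.468, 0, 0, 0, 15.6, 0, 0.034, -0.468, 0, 0, 0, 15.6, 0]}}

```text
time: 31.22
tool_pos: [0.5223, -0.3191, 0.1673]
ee_rot: [3.138, -0.003, -3.123]
wrist_force: [-0.3, -0.1, -1.1]
width: 0.0278
finger_force: 30.0
```

Request:
{"method": "servo_tool", "body": {"commands": [0, -0.004, 0.04, 0, 0, 0, 0, 0, -0.004, 0.09, 0, 0, 0, 0, 0, -0.004, 0.128, 0, 0, 0, 0, 0, -0.004, 0.128, 0, 0, 0, 0, 0, -0.004, 0.128, 0, 0, 0, 0.038, 0, -0.004, 0.128, 0, 0, 0, 0.038, 0, -0.004, 0.08, 0, 0, 0, 0.038, 0, -0.004, 0.03, 0, 0, 0, 0.06, 0, -0.004, 0, 0, 0, 0, 0.06, 0, -0.004, 0, 0, 0, 0, 0.06]}}

```text
time: 32.48
tool_pos: [0.525, -0.3254, 0.1749]
ee_rot: [-3.136, 0.008, -3.123]
wrist_force: [0.4, 0.4, 0.8]
width: 0.0599
finger_force: 0.0
```

```bash
python3 - <<'E'
from look import *
from pp import pp
p=o['tool_pos'];st=[p[0],p[1],p[2],o['ee_rot'][2]]
cv2.imwrite('pics/c6.png',cv2.resize(T['img'][140:290,130:400],None,fx=2.9,fy=2.9,interpolation=cv2.INTER_CUBIC))
pp(st,(.5215,-.0065),3.12,(.527,.315),3.24)
E
```

```text
32.575 0.059999008465255396 [ 0.52300933 -0.32393543  0.16939347] [-3.14152932e+00  3.21264876e-04 -3.12335780e+00]
yellow [357. 207.] 477 [([0.522, -0.329, 1.249], np.float64(0.64), [672]), ([0.534, -0.286, 3.104], np.float64(0.62), [1403])]
blue [268. 204.] 151 [([0.524, -0.007, -0.012], np.float64(0.24), [191]), ([0.519, -0.006, 0.003], np.float64(0.48), [387])]
blue [271. 230.] 156 [([0.433, -0.015, 3.067], np.float64(0.33), [212]), ([0.443, -0.015, 3.107], np.float64(0.56), [431])]
CALL rows 10
-0.004,0.317,-0.001,0,0,2.3,0.06 x6   q6=-1.56
-0.004,0.317,0.109,0,0,2.3,0.06 x2   q6=-1.56
-0.004,0.317,0.139,0,0,2.3,0.06 x2   q6=-1.56
CALL rows 7
-0,0,0,0,0,-0,0 x4   q6=-1.56
-0,0,-0.14,0,0,-0,0 x3   q6=-1.56
CALL rows 10
0.001,0.322,0,0,0,-6.9,0 x10   q6=-1.13
CALL rows 6
0,-0,0,0,0,0,0 x3   q6=-1.13
0,-0,0.13,0,0,0,0 x3   q6=-1.13
CALL rows 6
0,-0,0,0,0,0,0.05 x3   q6=-1.13
0,-0,-0.13,0,0,0,0.05 x3   q6=-1.13
END [0.5273, 0.315, 0.1704, -3.0431]
```

View pics/c6.png

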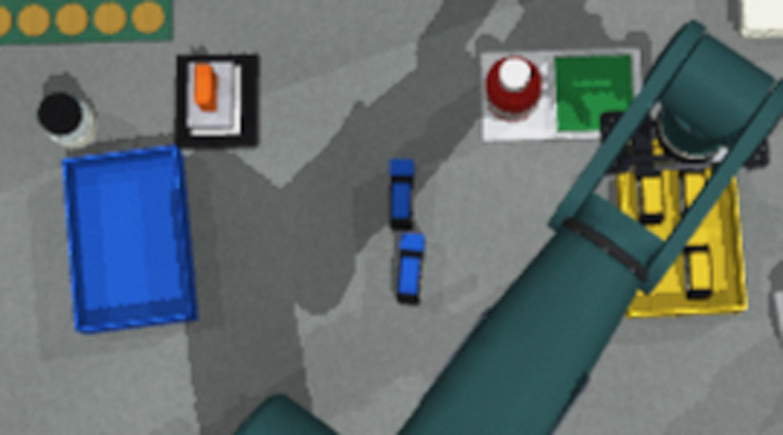

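The three yellows sit in the yellow crate at crop (652,195), (695,190) and (698,270). The blues remain at (402,193) and (410,268), so B1 is next.

Request:
{"method": "servo_tool", "body": {"commands": [-0.004, 0.317, -0.001, 0, 0, 2.3, 0.06, -0.004, 0.317, -0.001, 0, 0, 2.3, 0.06, -0.004, 0.317, -0.001, 0, 0, 2.3, 0.06, -0.004, 0.317, -0.001, 0, 0, 2.3, 0.06, -0.004, 0.317, -0.001, 0, 0, 2.3, 0.06, -0.004, 0.317, -0.001, 0, 0, 2.3, 0.06, -0.004, 0.317, 0.05, 0, 0, 2.3, 0.06, -0.004, 0.317, 0.1, 0, 0, 2.3, 0.06, -0.004, 0.317, 0.138, 0, 0, 2.3, 0.06, -0.004, 0.317, 0.138, 0, 0, 2.3, 0.06]}}

```text
time: 33.83
tool_pos: [0.5171, -0.0077, 0.0264]
ee_rot: [3.141, -0.011, 3.118]
wrist_force: [0.3, -1.1, -0.5]
width: 0.0597
finger_force: 0.0
```

Request:
{"method": "servo_tool", "body": {"commands": [0, 0, 0, 0, 0, 0, 0.06, 0, 0, 0, 0, 0, 0, 0, 0, 0, 0, 0, 0, 0, 0, 0, 0, 0, 0, 0, 0, 0, 0, 0, 0, 0, 0, 0, 0, 0, 0, -0.04, 0, 0, 0, 0, 0, 0, -0.09, 0, 0, 0, 0, 0, 0, -0.14, 0, 0, 0, 0, 0, 0, -0.14, 0, 0, 0, 0]}}

```text
time: 34.95
tool_pos: [0.524, -0.0072, 0.1767]
ee_rot: [-3.141, 0.01, 3.12]
wrist_force: [-0.2, 0.1, -1.0]
width: 0.0276
finger_force: 30.0
```

Request:
{"method": "servo_tool", "body": {"commands": [0, 0.04, 0, 0, 0, -1, 0, 0.001, 0.322, 0, 0, 0, -6.9, 0, 0.001, 0.322, 0, 0, 0, -6.9, 0, 0.001, 0.322, 0, 0, 0, -6.9, 0, 0.001, 0.322, 0, 0, 0, -6.9, 0, 0.001, 0.322, 0, 0, 0, -6.9, 0, 0.001, 0.322, 0, 0, 0, -6.9, 0, 0.001, 0.322, 0, 0, 0, -6.9, 0]}}

```text
time: 35.95
tool_pos: [0.5268, 0.314, 0.1698]
ee_rot: [-3.14, -0.003, -3.043]
wrist_force: [-0.8, -0.1, -1.1]
width: 0.028
finger_force: 30.0
```

Request:
{"method": "servo_tool", "body": {"commands": [0, 0, 0.04, 0, 0, 0, 0, 0, 0, 0.09, 0, 0, 0, 0, 0, 0, 0.13, 0, 0, 0, 0, 0, 0, 0.13, 0, 0, 0, 0, 0, 0, 0.13, 0, 0, 0, 0.042, 0, 0, 0.13, 0, 0, 0, 0.042, 0, 0, 0.08, 0, 0, 0, 0.042, 0, 0, 0.03, 0, 0, 0, 0.06, 0, 0, 0, 0, 0, 0, 0.06, 0, 0, 0, 0, 0, 0, 0.06]}}

```text
time: 37.2
tool_pos: [0.5294, 0.3158, 0.1768]
ee_rot: [3.138, 0.009, -3.043]
wrist_force: [0.6, -0.5, -0.4]
width: 0.0598
finger_force: 0.0
```

```bash
python3 - <<'E'
from look import *
from pp import pp
p=o['tool_pos'];st=[p[0],p[1],p[2],o['ee_rot'][2]]
pp(st,(.430,-.0155),3.075,(.427,.305),3.24)
E
```

```text
37.3 0.06040281349678547 [0.52723372 0.31475679 0.17129171] [ 3.14152866e+00  1.74598891e-04 -3.04310865e+00]
blue [161. 213.] 362 [([0.521, 0.402, 0.159], np.float64(0.49), [456]), ([0.486, 0.309, 2.677], np.float64(0.7), [1174])]
blue [271. 231.] 153 [([0.43, -0.015, 3.067], np.float64(0.22), [171]), ([0.425, -0.014, 3.01], np.float64(0.41), [332])]
CALL rows 10
0.129,-0.319,0.001,0,0,9.5,0.06 x6   q6=-1.54
0.129,-0.319,0.111,0,0,9.5,0.06 x2   q6=-1.54
0.129,-0.319,0.141,0,0,9.5,0.06 x2   q6=-1.54
CALL rows 7
0,-0,0,0,0,-0,0 x4   q6=-1.54
0,-0,-0.14,0,0,-0,0 x3   q6=-1.54
CALL rows 10
0.025,0.319,0,0,0,-9.5,0 x10   q6=-1.05
CALL rows 6
-0,0,0,0,0,0,0 x3   q6=-1.05
-0,0,0.13,0,0,0,0 x3   q6=-1.05
CALL rows 6
-0,0,0,0,0,0,0.05 x3   q6=-1.05
-0,0,-0.13,0,0,0,0.05 x3   q6=-1.05
END [0.4267, 0.3046, 0.1703, -3.0431]
```

Request:
{"method": "servo_tool", "body": {"commands": [0.129, -0.319, 0.001, 0, 0, 9.5, 0.06, 0.129, -0.319, 0.001, 0, 0, 9.5, 0.06, 0.129, -0.319, 0.001, 0, 0, 9.5, 0.06, 0.129, -0.319, 0.001, 0, 0, 9.5, 0.06, 0.129, -0.319, 0.001, 0, 0, 9.5, 0.06, 0.129, -0.319, 0.001, 0, 0, 9.5, 0.06, 0.129, -0.319, 0.05, 0, 0, 9.5, 0.06, 0.129, -0.319, 0.1, 0, 0, 9.5, 0.06, 0.129, -0.319, 0.14, 0, 0, 9.5, 0.06, 0.129, -0.319, 0.14, 0, 0, 9.5, 0.06]}}

```text
time: 38.55
tool_pos: [0.4254, -0.0145, 0.0263]
ee_rot: [3.14, -0.012, 3.074]
wrist_force: [0.6, 0.6, 0.2]
width: 0.0597
finger_force: 0.0
```

Request:
{"method": "servo_tool", "body": {"commands": [0, 0, 0, 0, 0, 0, 0.06, 0, 0, 0, 0, 0, 0, 0, 0, 0, 0, 0, 0, 0, 0, 0, 0, 0, 0, 0, 0, 0, 0, 0, 0, 0, 0, 0, 0, 0, 0, -0.04, 0, 0, 0, 0, 0, 0, -0.09, 0, 0, 0, 0, 0, 0, -0.14, 0, 0, 0, 0, 0, 0, -0.14, 0, 0, 0, 0]}}

```text
time: 39.67
tool_pos: [0.433, -0.0155, 0.1761]
ee_rot: [-3.141, 0.009, 3.074]
wrist_force: [0.2, 0.8, -1.1]
width: 0.028
finger_force: 30.0
```

Request:
{"method": "servo_tool", "body": {"commands": [0, 0.04, 0, 0, 0, -1, 0, 0.025, 0.319, 0, 0, 0, -9.5, 0, 0.025, 0.319, 0, 0, 0, -9.5, 0, 0.025, 0.319, 0, 0, 0, -9.5, 0, 0.025, 0.319, 0, 0, 0, -9.5, 0, 0.025, 0.319, 0, 0, 0, -9.5, 0, 0.025, 0.319, 0, 0, 0, -9.5, 0, 0.025, 0.319, 0, 0, 0, -9.5, 0]}}

```text
time: 40.67
tool_pos: [0.4263, 0.3037, 0.1699]
ee_rot: [-3.14, -0.003, -3.043]
wrist_force: [0.1, 0.3, -1.0]
width: 0.0278
finger_force: 30.0
```

Request:
{"method": "servo_tool", "body": {"commands": [0, 0, 0.04, 0, 0, 0, 0, 0, 0, 0.09, 0, 0, 0, 0, 0, 0, 0.13, 0, 0, 0, 0, 0, 0, 0.13, 0, 0, 0, 0, 0, 0, 0.13, 0, 0, 0, 0.042, 0, 0, 0.13, 0, 0, 0, 0.042, 0, 0, 0.08, 0, 0, 0, 0.042, 0, 0, 0.03, 0, 0, 0, 0.06, 0, 0, -0.03, 0, 0, 0, 0.06, 0, 0, -0.03, 0, 0, 0, 0.06]}}

```text
time: 41.92
tool_pos: [0.43, 0.3064, 0.21]
ee_rot: [3.135, 0.014, -3.043]
wrist_force: [-0.0, 0.5, -0.3]
width: 0.0596
finger_force: 0.0
```

Request:
{"method": "servo_tool", "body": {"commands": [0.08, -0.3, -0.03, 0, 0, 0, 0.06, 0.08, -0.3, -0.03, 0, 0, 0, 0.06, 0.08, -0.3, -0.03, 0, 0, 0, 0.06, 0.08, -0.3, -0.03, 0, 0, 0, 0.06, 0.08, -0.3, -0.03, 0, 0, 0, 0.06, 0.08, -0.3, -0.03, 0, 0, 0, 0.06, 0.08, -0.3, -0.03, 0, 0, 0, 0.06, 0.08, -0.3, -0.03, 0, 0, 0, 0.06]}}

```text
time: 42.92
tool_pos: [0.3768, -0.0003, 0.2311]
ee_rot: [3.141, -0.001, -3.04]
wrist_force: [0.4, 0.1, 0.1]
width: 0.0599
finger_force: 0.0
```

```bash
python3 - <<'E'
from h import *
T=snapshot('top');S=snapshot('side')
cv2.imwrite('pics/c7.png',cv2.resize(T['img'],None,fx=1.4,fy=1.4,interpolation=cv2.INTER_CUBIC))
cv2.imwrite('pics/c8.png',cv2.resize(S['img'],None,fx=1.4,fy=1.4,interpolation=cv2.INTER_CUBIC))
print('wiper',locate([S],'handle','orange',(.6565,.234),22,z=.008,h=.05,yaws=[0]))
E
```

```text
wiper (array([0.65870412, 0.23814572, 0.51980774]), np.float64(0.14578563995837668), [212])
```

View pics/c7.png

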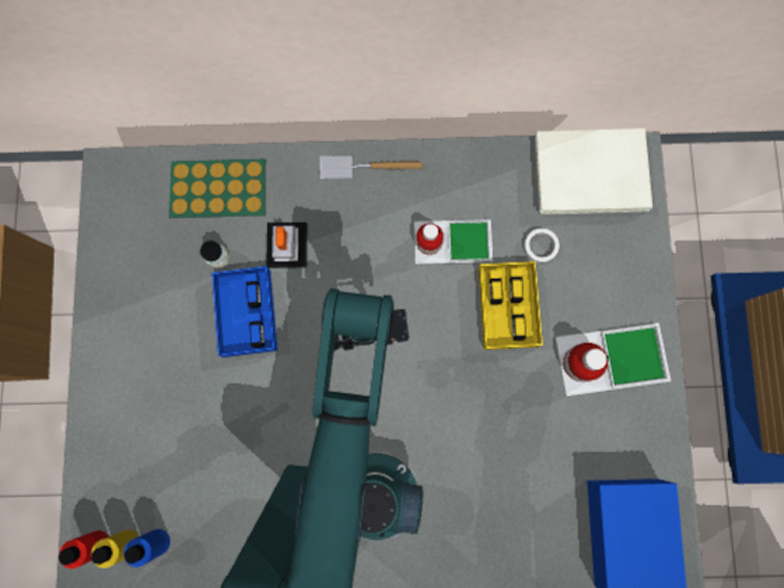

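View pics/c8.png

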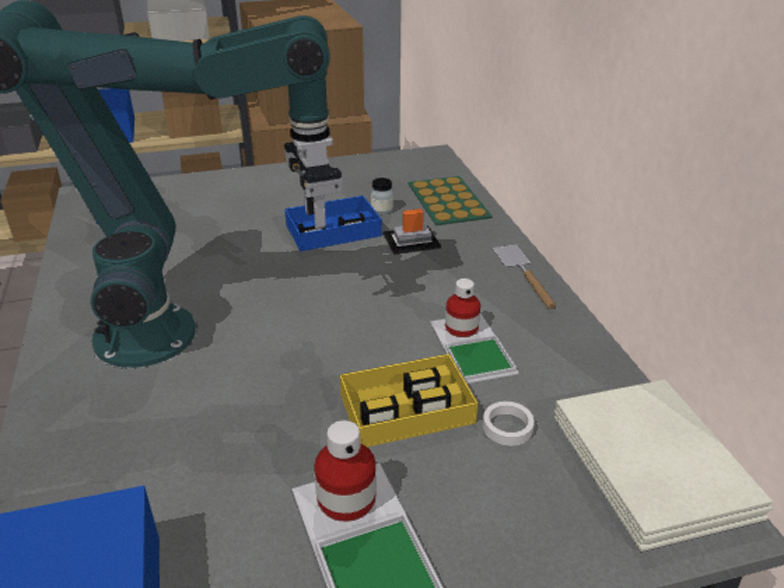

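The top view shows both blues in the blue crate at (254,295) and (258,332), and three yellows in the yellow crate. The wiper stands on the pad at (286,242), and the jar and tape have not moved. The bench has no other cartridges and the arm touches nothing, so I'm handing in.

```bash
python3 -c "
from bench import close_job
print(close_job())"
```

```text
the job is handed in; nothing more can be done
None
```

I handed the job in at about 43 s. The wiper was charged and now stands on the pad, the cap is back up, and all five cartridges found are in their own crates; the hand-in returned no verdict.

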